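# Load the tartlet filler

### The arm

A 6-joint arm with a two-finger parallel gripper is mounted at the origin on the work surface. World frame = base frame: x ahead of the robot, y to its left, z up, the work surface at z = 0. Lengths are in mm, angles in rad, forces in N, time in s.
With the tool pointing down it reaches from about 275 to 1000 mm from the base axis. Payload 8.4 kg.
Tool frame: the origin (TCP) lies on the centre line of the jaws, within the pads' length; the fingertips stand 17 mm ahead of it and the grasp point (between the pads) lies 2 mm behind it (r.tcp_to_tips is the z of the fingertips in the tool frame, in mm); z points along the fingers, y is the direction in which the jaws open and shut (so a half turn about z gives the same grasp; the last joint's range is limited). The gripper opens to 85 mm and grips with 20 to 120 N. Pads are 22 mm wide; open, the fingers measure 114 mm over their backs; the gripper's body (76 mm by 85 mm) begins 54 mm behind the grasp point. The pads swing forward as they close: fully open they stand 13 mm farther back than shut.
Start: joints at [1.164, 0.353, 1.633, -0, 1.155, -0.002], TCP at [246.146, 574.491, 248.281] pointing down, gripper open.
Joint ranges: [-2.63, 2.63], [-0.92, 2.1], [0.06, 2.66], [-1.3, 4.44], [0, 2.69], [-3.02, 3.02]. Speed limits (rad/s): [2.22, 2.22, 2.79, 3.14, 3.14, 3.14].

### API

Orientations are given as [roll, pitch, yaw] about the fixed x, y, z axes, in that order (R = Rz(yaw) Ry(pitch) Rx(roll)).
In Python, from rig import r, cams, job gives the robot as it stands.
- The arm moves only by the tool drive_tool, never from a script. Its argument "deltas" is a list of rows, each a list of 4 numbers: the shift along the tool's x, y, z in cm, then the turn about the tool's z in rad. In form: [[x, y, z, roll], ...]. A call has 1 to 12 rows; each row shifts and turns the commanded pose from where the row before left it, along the tool's axes as they then stand; what a row does not reach is not made up. A row lasts 1/12 s, in which the tool goes at most 41.7 mm and 7.16 degrees, less where a joint would pass 70% of its speed; a pose out of reach is approached as far as the arm can. A call with a gripper value outside its range is refused whole. "jaw" is the closure, from 0 (fully open) to 1 (shut), set as the call begins (left out, the last holds). The fingers move at their own pace and stop on an object; "force" is the grip in N (left out, the last holds). Time passes only in rows, so rows that do not move let the fingers close. It gives the time, the measured TCP pose, the force and the opening at its end, in the units of the state.
- r.sense(): the state, without advancing time (a new reading comes with each control period).
- cams.grab_frame(name): name is "scene" or "top" or "wrist"; returns (picture, depth): 420x560x3 uint8, red, green, blue; 420x560 float32, mm along the optical axis (not along the pixel's ray), 0 where there is no reading.
- cams.camera_params(name): a dict with "fx", "fy", "cx", "cy" (pixels), "k1" (the pictures are not rectified: a ray, as slopes to the right and down, at radius r is drawn at 1 + k1 r^2 times it, then the intrinsics apply), "R" (3x3) and "t" (3): a world point X has camera coordinates R X + t. Camera axes: x right, y down, z forward; pixel columns grow to the right and rows downward; lengths in mm; the calibration is good to about 2 mm. A picture is of the moment at which its call begins: read the wrist's pose just before it. camera_params takes no time and is no camera call; for the wrist camera it gives the pose at the moment of the call.
- job.sign_off(): hands the job in, once; it reports no verdict.
The state is a dict: "clock": time; "qpos": joint angles; "qvel": joint speeds; "joint_efforts": joint torques, N m; "eef_pos": TCP position; "tcp_rot": TCP orientation; "contact_force": force on the tool from outside, world axes, zero at the start; "wrist_torque": the same for the moment, N m; "opening": opening from 0.0 (shut) to 1.0 (fully open).
Only numpy, scipy, OpenCV 4.12 (cv2) and the standard library are available. Lean on these libraries where they do the work, as an engineer would, in place of code of your own. Each camera call takes 0.05 s, during which the arm holds its last target. There are 200 camera calls.

### The job

Load the cream filler: slide the three round tartlets across the ledge, without lifting them, so that each drops flat into a nest of its own in the carrier plate, then ease the drawer all the way home under the filling head. Push gently so that no pastry is crushed, and leave the oblong loaf tin where it stands on the ledge.

Things in the scene. Friction and masses are not known exactly. Their poses are not given: they have to be found in the camera images.
- depositor: benchtop drawer depositor (cream filler), fixed; origin on the table under the middle of its loading bay, z up, y along the drawer's travel, x from the loading ledge across the carrier plate (x -0.055 to 0.055). The filling head with its hopper stands at -y (y -0.225 to -0.513, up to 360 mm high); its nozzles hang 15 mm above the plate
- ledge (a point): middle of the flat top of the steel loading ledge, 80 mm above the table, flush with the carrier plate beside it; 126 mm along the depositor's x and 370 mm along its y. 8 mm lips are turned up at its two y ends only: none towards the plate (4 mm gap) or the robot. Axes as depositor
- nest0 (a point): centre of the mouth of the first (nearest the head) nest, at plate height: a round flat-bottomed pocket 66 mm across and 14 mm deep in the aluminium carrier plate, whose top is 80 mm above the table, flush with the ledge. A seated tartlet stands on the nest's floor, its base 14 mm below this point. The three nests lie in a row 86 mm apart, move with the carrier; axes as depositor
- nest1 (a point): centre of the mouth of the middle nest, at plate height: a round flat-bottomed pocket 66 mm across and 14 mm deep in the aluminium carrier plate, whose top is 80 mm above the table, flush with the ledge. A seated tartlet stands on the nest's floor, its base 14 mm below this point. The three nests lie in a row 86 mm apart, move with the carrier; axes as depositor
- nest2 (a point): centre of the mouth of the third (nearest the handle) nest, at plate height: a round flat-bottomed pocket 66 mm across and 14 mm deep in the aluminium carrier plate, whose top is 80 mm above the table, flush with the ledge. A seated tartlet stands on the nest's floor, its base 14 mm below this point. The three nests lie in a row 86 mm apart, move with the carrier; axes as depositor
- carrier (a joint): how far the drawer with the carrier plate is pushed in, m: 0 fully out, 0.36 home against its stop under the head; it starts nearly fully out. It slides along the depositor's -y with about 4 N of friction and stays where it is left
- carrier_handle (a point): middle of the drawer's black bow handle: a bar 12 mm thick and 100 mm long, level along the depositor's x, 62 mm above the table, its centre 44 mm off the drawer's front panel, at the +y end of the drawer; push it towards the depositor's -y. It moves with the drawer and ends about 50 mm outside the head
- tart0: tartlet in a round, slightly tapered plain metal tin, one of three alike: 62 mm across at the top, 56 mm across its flat base, 18 mm high (21 mm over the crimped pastry edge), golden top; 55 to 115 g. Origin at the centre of the base, z up. It slides easily; pushed over a nest it tips in, and drops flat once pushed on to the middle of the nest; left short of it, it hangs tilted on the rim
- tart1: tartlet in a round, slightly tapered plain metal tin, one of three alike: 62 mm across at the top, 56 mm across its flat base, 18 mm high (21 mm over the crimped pastry edge), golden top; 55 to 115 g. Origin at the centre of the base, z up. It slides easily; pushed over a nest it tips in, and drops flat once pushed on to the middle of the nest; left short of it, it hangs tilted on the rim
- tart2: tartlet in a round, slightly tapered plain metal tin, one of three alike: 62 mm across at the top, 56 mm across its flat base, 18 mm high (21 mm over the crimped pastry edge), golden top; 55 to 115 g. Origin at the centre of the base, z up. It slides easily; pushed over a nest it tips in, and drops flat once pushed on to the middle of the nest; left short of it, it hangs tilted on the rim
- loaf_tin: oblong foil loaf tin with a baked loaf, 80 x 46 mm over its flange (long side roughly along the depositor's x), 42 mm high, standing on the ledge in line with the tartlets, in any of the four places; too long for a nest and to be left there. Origin at the centre of its base

How it is judged (in metres and radians):
On the way:
1. a tartlet lies flat in each of the three nests, standing on its floor, while the drawer is still out (pushed in less than 80 mm) (((horizontal distance between tart0 and nest0 below 0.005 m and z of tart0 in the frame of nest0 below -0.0115 m and angle between tart0's own z axis and vertical below 0.07 rad) or (horizontal distance between tart1 and nest0 below 0.005 m and z of tart1 in the frame of nest0 below -0.0115 m and angle between tart1's own z axis and vertical below 0.07 rad) or (horizontal distance between tart2 and nest0 below 0.005 m and z of tart2 in the frame of nest0 below -0.0115 m and angle between tart2's own z axis and vertical below 0.07 rad)) and ((horizontal distance between tart0 and nest1 below 0.005 m and z of tart0 in the frame of nest1 below -0.0115 m and angle between tart0's own z axis and vertical below 0.07 rad) or (horizontal distance between tart1 and nest1 below 0.005 m and z of tart1 in the frame of nest1 below -0.0115 m and angle between tart1's own z axis and vertical below 0.07 rad) or (horizontal distance between tart2 and nest1 below 0.005 m and z of tart2 in the frame of nest1 below -0.0115 m and angle between tart2's own z axis and vertical below 0.07 rad)) and ((horizontal distance between tart0 and nest2 below 0.005 m and z of tart0 in the frame of nest2 below -0.0115 m and angle between tart0's own z axis and vertical below 0.07 rad) or (horizontal distance between tart1 and nest2 below 0.005 m and z of tart1 in the frame of nest2 below -0.0115 m and angle between tart1's own z axis and vertical below 0.07 rad) or (horizontal distance between tart2 and nest2 below 0.005 m and z of tart2 in the frame of nest2 below -0.0115 m and angle between tart2's own z axis and vertical below 0.07 rad)) and value of joint carrier below 0.08 m), for 0.2 s.
At the end, for the whole second after the job is handed in: The drawer is home (pushed in at least 352 of 360 mm) and still, one tartlet lies flat (within 4 degrees) in each nest, centred within 5 mm and with its base at least 11.5 mm below the plate's top, the tartlets are at rest, and the loaf tin stands within 30 mm of where it was on the ledge (((horizontal distance between tart0 and nest0 below 0.005 m and z of tart0 in the frame of nest0 below -0.0115 m and angle between tart0's own z axis and vertical below 0.07 rad) or (horizontal distance between tart1 and nest0 below 0.005 m and z of tart1 in the frame of nest0 below -0.0115 m and angle between tart1's own z axis and vertical below 0.07 rad) or (horizontal distance between tart2 and nest0 below 0.005 m and z of tart2 in the frame of nest0 below -0.0115 m and angle between tart2's own z axis and vertical below 0.07 rad)) and ((horizontal distance between tart0 and nest1 below 0.005 m and z of tart0 in the frame of nest1 below -0.0115 m and angle between tart0's own z axis and vertical below 0.07 rad) or (horizontal distance between tart1 and nest1 below 0.005 m and z of tart1 in the frame of nest1 below -0.0115 m and angle between tart1's own z axis and vertical below 0.07 rad) or (horizontal distance between tart2 and nest1 below 0.005 m and z of tart2 in the frame of nest1 below -0.0115 m and angle between tart2's own z axis and vertical below 0.07 rad)) and ((horizontal distance between tart0 and nest2 below 0.005 m and z of tart0 in the frame of nest2 below -0.0115 m and angle between tart0's own z axis and vertical below 0.07 rad) or (horizontal distance between tart1 and nest2 below 0.005 m and z of tart1 in the frame of nest2 below -0.0115 m and angle between tart1's own z axis and vertical below 0.07 rad) or (horizontal distance between tart2 and nest2 below 0.005 m and z of tart2 in the frame of nest2 below -0.0115 m and angle between tart2's own z axis and vertical below 0.07 rad)) and value of joint carrier above 0.352 m and velocity of joint carrier below 0.01 m/s and linear speed of each of tart0, tart1, tart2 below 0.02 m/s and distance of loaf_tin from where it was at the start of the episode below 0.03 m); the robot touches nothing.
It fails at once if a tartlet is lifted (its base more than 25 mm above the ledge) or tipped over (more than 60 degrees) (z of any of tart0, tart1, tart2 in the frame of depositor above 0.105 m or angle between any of tart0, tart1, tart2's own z axis and vertical above 1.05 rad).
It fails at once if a tartlet is crushed: the gripper presses on it with more than 20 N (contact force between the fingers and tart0 above 20 N or contact force between the fingers and tart1 above 20 N or contact force between the fingers and tart2 above 20 N).
It fails at once if the drawer is slammed in, faster than 0.4 m/s (velocity of joint carrier above 0.4 m/s).
It fails at once if the loaf tin is pushed more than 30 mm from its place (distance of loaf_tin from where it was at the start of the episode above 0.03 m).
It also fails if it takes over 61 s, if anything falls off the work surface, if the arm or the gripper's body presses on something with over 40 N, if the wrist force passes 120 N, or if a joint passes its speed limit or range.

## Working session

There is one attempt and no reset: what is moved stays moved. The work goes in short steps, Python scripts to look and compute and a tool call to move; the robot and the scene stay as the last step left them, time stands still between calls to the robot, and variables do not carry over. Pictures are saved under pics/ and viewed, about 8 in all and at most 12, crops included, and the job is handed in when it is done.

Besides the shell and the picture viewer there is one more tool, called by a JSON object that holds its "name" and its "arguments", one argument or row to a line. drive_tool: Moves the arm, as the interface text tells. Its arguments: {"type":"object","properties":{"deltas":{"type":"array"},"jaw":{"type":"number"},"force":{"type":"number"}},"required":["deltas"]}

```bash
mkdir -p pics; ls; python3 - <<'E'
from rig import r,cams,job
import cv2,numpy as np
s=r.sense();print({k:np.round(v,3) if not isinstance(v,dict) else v for k,v in s.items()})
for n in("top","scene"):
    p,d=cams.grab_frame(n);cv2.imwrite(f'pics/{n}0.png',p[:,:,::-1]);np.save(f'{n}_d.npy',d);np.save(f'{n}_p.npy',p);print(n,cams.camera_params(n))
E
```

```text
pics
{'clock': np.float64(0.0), 'qpos': array([ 1.164,  0.354,  1.634,  0.   ,  1.155, -0.002]), 'qvel': array([-0.001, -0.   , -0.001,  0.002, -0.001,  0.001]), 'joint_efforts': array([ 0.0000e+00, -6.0526e+01, -3.4205e+01, -0.0000e+00,  1.0000e-02,
       -0.0000e+00]), 'eef_pos': array([245.965, 574.065, 247.535]), 'tcp_rot': array([-3.14 , -0.   ,  2.737]), 'contact_force': array([-0.293,  0.558, -0.193]), 'wrist_torque': array([-0.028, -0.007,  0.028]), 'opening': np.float64(1.002)}
top {'fx': 393.99583298153243, 'fy': 393.99583298153243, 'cx': 282.66748967705905, 'cy': 206.14737928539117, 'k1': 0.034798276679959494, 'R': array([[-0.01223528, -0.99916423, -0.03900167],
       [-0.98829101,  0.01801634, -0.1515133 ],
       [ 0.15208934,  0.0366912 , -0.98768547]]), 't': array([ 84.44192988, 552.39336576, 655.06665692])}
scene {'fx': 450.5662876152629, 'fy': 450.5662876152629, 'cx': 280.10527376753714, 'cy': 217.17826998261438, 'k1': -0.06151946407402779, 'R': array([[ 0.11561162,  0.99328907,  0.00328245],
       [ 0.50467114, -0.05589311, -0.86150044],
       [-0.8555355 ,  0.10125602, -0.50774622]]), 't': array([-135.18301304, -196.24567879, 1268.92744271])}
```

View pics/top0.png

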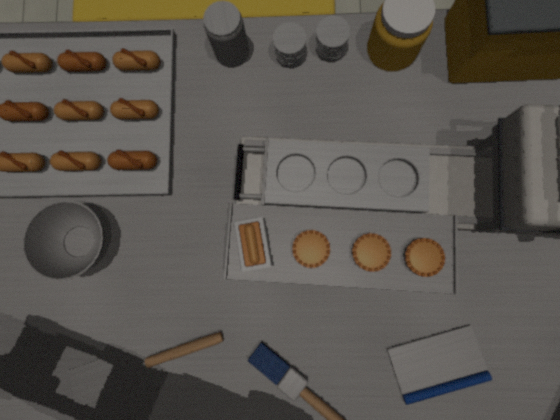

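View pics/scene0.png

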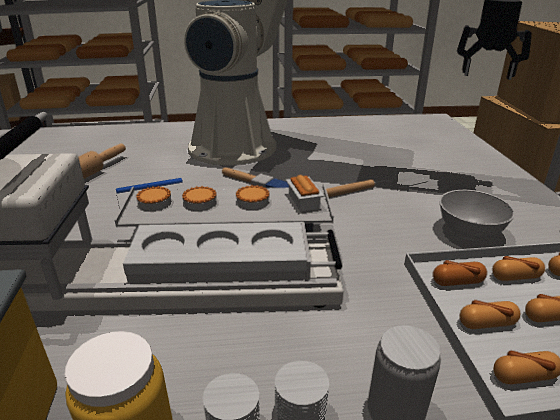

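The top view has the nests at about (295,173), (346,176) and (397,178). The tartlets are at (311,249), (371,252) and (425,257), the loaf at (253,244) and the handle at (240,172). The scene view shows the same order. Next I measure these positions.

```bash
cat > h.py <<'E'
import cv2,numpy as np
def ray(P,uv):
    uv=np.asarray(uv,float).reshape(-1,2)
    m=(uv-[P['cx'],P['cy']])/[P['fx'],P['fy']]
    x=m.copy()
    for _ in range(10): x=m/(1+P['k1']*(x**2).sum(1,keepdims=True))
    return np.c_[x,np.ones(len(x))]
def plane(P,uv,z):
    d=ray(P,uv)@P['R']; c=-P['R'].T@P['t']
    return c+d*((z-c[2])/d[:,2])[:,None]
def cloud(P,dep):
    h,w=dep.shape; u,v=np.meshgrid(np.arange(w),np.arange(h))
    return ((ray(P,np.c_[u.ravel(),v.ravel()])*dep.ravel()[:,None]-P['t'])@P['R']).reshape(h,w,3)
def blobs(mask,amin):
    cs,_=cv2.findContours(mask.astype(np.uint8),cv2.RETR_EXTERNAL,cv2.CHAIN_APPROX_NONE)
    return sorted([c for c in cs if cv2.contourArea(c)>amin],key=lambda c:c[:,0,0].mean())
def circ(P,c,z):
    w=plane(P,c[:,0,:],z)[:,:2].astype(np.float32)
    (a,s,_)=cv2.fitEllipse(w); return np.round(a,1),np.round(s,1)
def tarts(P,p,z,roi):
    hsv=cv2.cvtColor(p,cv2.COLOR_RGB2HSV); m=np.zeros(p.shape[:2],np.uint8); y0,y1,x0,x1=roi
    m[y0:y1,x0:x1]=cv2.inRange(hsv,(4,110,70),(30,255,255))[y0:y1,x0:x1]
    m=cv2.morphologyEx(m,cv2.MORPH_CLOSE,np.ones((5,5)))
    return [circ(P,cv2.convexHull(c),z) for c in blobs(m,300)]
E
python3 - <<'E'
from rig import r,cams
from h import *
P=cams.camera_params('top');p=np.load('top_p.npy');d=np.load('top_d.npy')
W=cloud(P,d);Z=W[...,2]
print('tips',r.tcp_to_tips)
print('tarts/loaf',tarts(P,p,100,(220,290,225,460)))
print('ledge z',np.median(Z[270:280,300:420]),'plate z',np.median(Z[150:155,320:380]), 'tart z',Z[249,311],Z[252,371])
m=np.zeros(Z.shape,bool);m[148:205,268:425]=True
m&=Z<75
print('nests',[circ(P,c,80) for c in blobs(m,300)])
# ledge outline
g=np.zeros(Z.shape,bool);g[190:300,215:470]=True;g&=(Z>72)&(Z<125)
c=blobs(g,3000); 
for k in c:
    print('ledge+plate?',cv2.minAreaRect(plane(P,k[:,0,:],80)[:,:2].astype(np.float32)))
h=W[140:205,234:262];k=(h[...,2]>50)&(h[...,2]<75)
print('handle pts',k.sum());q=h[k];print(np.percentile(q,[2,50,98],axis=0).round(0))
for v in (160,172,185): print(v,[(u,*np.round(W[v,u]).astype(int)) for u in range(234,270,3)])
l=W[215:275,232:272];q=l[l[...,2]>108];print('loaf',np.percentile(q,[1,50,99],axis=0).round(0))
E
```

```text
tips 17.0
tarts/loaf [(array([485.3, 125. ]), array([38.3, 88.2])), (array([476.1,  29.8]), array([58.2, 58.6])), (array([469.3, -65.2]), array([58.9, 59.5])), (array([ 460.7, -147.4]), array([59.5, 60.6]))]
ledge z 80.9381746393421 plate z 81.13360739295337 tart z 101.01114950955905 100.14638557373017
nests [(array([605. ,  52.5]), array([62.8, 63.4])), (array([598.6, -32.6]), array([61.9, 63.4])), (array([ 592.9, -118.7]), array([63.7, 64.2]))]
ledge+plate? ((498.0868225097656, -19.253677368164062), (374.987060546875, 165.12474060058594), 86.08433532714844)
handle pts 554
[[565. 114.  63.]
 [609. 149.  67.]
 [658. 159.  70.]]
160 [(234, np.int64(652), np.int64(170), np.int64(1)), (237, np.int64(633), np.int64(154), np.int64(67)), (240, np.int64(633), np.int64(149), np.int64(68)), (243, np.int64(641), np.int64(148), np.int64(37)), (246, np.int64(642), np.int64(142), np.int64(36)), (249, np.int64(641), np.int64(137), np.int64(38)), (252, np.int64(641), np.int64(131), np.int64(36)), (255, np.int64(641), np.int64(126), np.int64(37)), (258, np.int64(641), np.int64(120), np.int64(36)), (
[... 744 characters left out ...]
64(101), np.int64(80))]
185 [(234, np.int64(590), np.int64(160), np.int64(63)), (237, np.int64(588), np.int64(154), np.int64(68)), (240, np.int64(589), np.int64(149), np.int64(66)), (243, np.int64(595), np.int64(148), np.int64(37)), (246, np.int64(594), np.int64(142), np.int64(39)), (249, np.int64(595), np.int64(137), np.int64(37)), (252, np.int64(594), np.int64(131), np.int64(38)), (255, np.int64(594), np.int64(126), np.int64(37)), (258, np.int64(594), np.int64(121), np.int64(37)), (261, np.int64(594), np.int64(115), np.int64(36)), (264, np.int64(585), np.int64(106), np.int64(79)), (267, np.int64(585), np.int64(101), np.int64(81))]
loaf [[445.  96. 109.]
 [483. 122. 117.]
 [523. 149. 125.]]
```

{"name": "drive_tool", "arguments": {
  "deltas": [
    [0,0,0,-0.111],
    [0,0,0,-0.111],
    [0,0,0,-0.112],
    [-2.6,-2.3,0,0],
    [-2.6,-2.3,0,0],
    [-2.6,-2.3,0,0],
    [-2.6,-2.3,0,0],
    [-2.6,-2.3,0,0],
    [-2.6,-2.3,0,0],
    [-2.6,-2.3,0,0],
    [-2.6,-2.3,0,0],
    [-2.6,-2.3,0,0]
  ],
  "jaw": 1
}}

```text
clock: 1.1
eef_pos: [465.7, 350.0, 248.0]
tcp_rot: [-3.141, -0.0, 3.071]
contact_force: [0.9, 0.4, 0.8]
opening: -0.001
```

{"name": "drive_tool", "arguments": {
  "deltas": [
    [-2.7,-2.3,0,0],
    [-2.7,-2.3,0,0],
    [-2.7,-2.3,0,0],
    [-2.7,-2.3,0,0],
    [-2.7,-2.3,0.5,0],
    [-2.5,-2.3,1.5,0],
    [0,0,3.2,0],
    [0,0,3.2,0],
    [0,0,3.2,0],
    [0,0,3.2,0],
    [0,0,2.6,0],
    [0,0,0.5,0]
  ]
}}

```text
clock: 2.1
eef_pos: [611.5, 201.4, 64.2]
tcp_rot: [-3.139, -0.007, 3.071]
contact_force: [-0.1, -0.5, 0.2]
opening: 0.0
```

{"name": "drive_tool", "arguments": {
  "deltas": [
    [0,-1.0,0,0],
    [0,-1.0,0,0],
    [0,-0.6,0,0],
    [0,-0.6,0,0],
    [0,-0.6,0,0],
    [0,-0.6,0,0],
    [0,-0.6,0,0],
    [0,0,0,0]
  ]
}}

```text
clock: 2.77
eef_pos: [612.0, 151.7, 70.6]
tcp_rot: [3.141, 0.002, 3.07]
contact_force: [1.2, 0.7, 1.2]
opening: -0.003
```

```bash
cat > look.py <<'E'
from rig import r,cams
from h import *
def look(name=None):
    P=cams.camera_params('top');p,d=cams.grab_frame('top')
    if name: cv2.imwrite(name,p[100:310,210:480,::-1].repeat(2,0).repeat(2,1))
    Z=cloud(P,d)[...,2]
    R=np.array([[.9975,-.0706],[.0706,.9975]])
    print('t',r.sense()['clock'],'tcp uv',(R@r.sense()['eef_pos'][:2]).round(1))
    print('tarts+loaf uv',[((R@a).round(1),s) for a,s in tarts(P,p,100,(140,290,225,480))])
    m=np.zeros(Z.shape,bool);m[148:205,268:470]=True;m&=(Z<75)&(Z>55)
    print('nests uv',[((R@a).round(1),s) for a,s in (circ(P,c,80) for c in blobs(m,300))])
if __name__=='__main__':
    import sys; look(*sys.argv[1:])
E
python3 look.py
```

```text
t 2.8167 tcp uv [599.5 194.7]
tarts+loaf uv [(array([472.5,  62.6]), array([56.3, 57.5])), (array([472.8, -31.9]), array([58.4, 59.7])), (array([ 470. , -114.5]), array([59. , 60.6]))]
nests uv [(array([599.7,  75.8]), array([62.4, 63.6])), (array([599.6,  -9.6]), array([62.2, 63.3])), (array([599.8, -95.7]), array([63.3, 64.4]))]
```

{"name": "drive_tool", "arguments": {
  "deltas": [
    [0,-0.5,0,0],
    [0,-0.5,0,0],
    [0,-0.5,0,0],
    [0,-0.3,0,0],
    [0,0,0,0],
    [0,1.0,-2,0],
    [0,1.0,-3.5,0],
    [0,0,-3.5,0]
  ]
}}

```text
clock: 3.48
eef_pos: [609.9, 155.0, 158.6]
tcp_rot: [-3.14, -0.004, 3.071]
contact_force: [1.7, 1.2, 0.4]
opening: 0.003
```

```bash
python3 look.py
```

```text
t 3.5333 tcp uv [601.4 198.4]
tarts+loaf uv [(array([472.2,  62.2]), array([56.1, 56.5])), (array([472.6, -32. ]), array([58.3, 59.7])), (array([ 470.1, -114.5]), array([59. , 60.7]))]
nests uv [(array([599.7,  58.1]), array([62.5, 63.6])), (array([599.4, -27.2]), array([62.3, 63.2])), (array([ 600., -114.]), array([61.7, 64.2]))]
```

{"name": "drive_tool", "arguments": {
  "deltas": [
    [0,0,-1,0],
    [3.15,-2.25,0,0],
    [3.15,-2.25,0,0],
    [3.15,-2.25,0,0],
    [3.15,-2.25,0,0],
    [3.15,-2.25,0,0],
    [3.15,-2.25,0,0],
    [0,0,2,0],
    [0,0,2,0],
    [0,0,1.5,0],
    [0,0,0.8,0],
    [0,0,0,0]
  ],
  "jaw": 0.55
}}

```text
clock: 4.53
eef_pos: [411.4, 32.9, 104.4]
tcp_rot: [-3.141, -0.005, 3.071]
contact_force: [-0.5, 0.2, 0.3]
opening: 0.451
```

```bash
python3 - <<'E'
from rig import r,cams
from h import *
s=r.sense();e=s['eef_pos'];print(e,s['opening'])
R=np.array([[.9975,-.0706],[.0706,.9975]]);print('uv',R@e[:2])
P=cams.camera_params('scene');p,d=cams.grab_frame('scene')
cv2.imwrite('pics/s1.png',cv2.resize(p[120:260,100:360,::-1],None,fx=3,fy=3))
W=cloud(P,d)
k=(np.abs(W[...,0]-e[0])<25)&(np.abs(W[...,1]-e[1])<60)&(W[...,2]>84)&(p.max(2)<70)
q=W[k];q=np.c_[q[:,:2]@R.T,q[:,2]];print(len(q));
for lo in range(84,150,6):
    a=q[(q[:,2]>=lo)&(q[:,2]<lo+6)]
    if len(a): print(lo,len(a),np.percentile(a[:,1],[0,25,50,75,100]).round(),np.percentile(a[:,0],[5,95]).round())
E
```

```text
[411.35824504  32.90675604 104.4306562 ] 0.45059522742503016
uv [408.00663245  61.86638125]
3273
90 13 [37. 41. 43. 83. 87.] [416. 420.]
96 31 [32. 37. 43. 85. 93.] [409. 421.]
102 45 [30. 36. 43. 89. 95.] [410. 420.]
108 48 [30. 38. 43. 88. 95.] [403. 421.]
114 40 [30. 36. 83. 89. 95.] [414. 420.]
120 44 [31. 38. 82. 89. 95.] [413. 421.]
126 45 [25. 38. 82. 87. 99.] [404. 421.]
132 71 [ 13.  32.  84.  94. 110.] [413. 422.]
138 112 [ 11.  28.  83.  97. 114.] [403. 423.]
144 117 [ 10.  22.  41. 101. 116.] [400. 422.]
```

{"name": "drive_tool", "arguments": {
  "deltas": [
    [0,0,0.7,0],
    [-1.0,0,0,0],
    [-1.0,0,0,0],
    [-0.7,0,0,0],
    [-0.7,0,0,0],
    [-0.8,0,0,0],
    [-1.0,-0.1,0,0],
    [-1.2,-0.1,0,0],
    [-1.2,-0.1,0,0],
    [-1.0,-0.1,0,0],
    [-0.8,0,0,0],
    [-0.7,0,0,0]
  ]
}}

```text
clock: 5.58
eef_pos: [514.8, 22.0, 99.2]
tcp_rot: [-3.142, -0.0, 3.071]
contact_force: [-1.7, -0.3, 1.5]
opening: 0.45
```

```bash
python3 look.py pics/a1.png
```

```text
t 5.6333 tcp uv [513.2  58.4]
tarts+loaf uv [(array([472.5, -32. ]), array([57.9, 59.6]))]
nests uv []
```

View pics/a1.png

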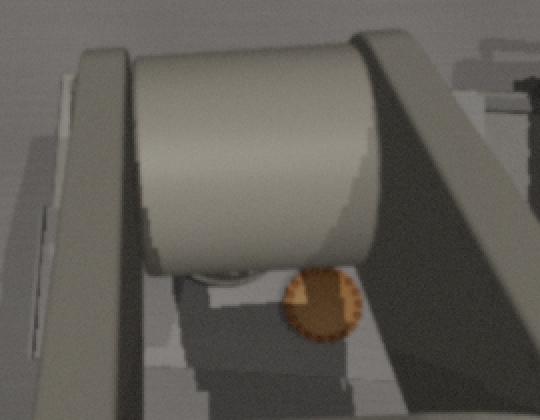

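The arm hides the tartlet from the top camera (only one tartlet is visible, near (322,305) in the crop). I'll check with the scene camera instead.

```bash
cat > sc.py <<'E'
from rig import r,cams
from h import *
import sys
P=cams.camera_params('scene');p,d=cams.grab_frame('scene')
if len(sys.argv)>1: cv2.imwrite(sys.argv[1],cv2.resize(p[150:290,90:360,::-1],None,fx=2.8,fy=2.8))
R=np.array([[.9975,-.0706],[.0706,.9975]]); s=r.sense()
print('t',s['clock'],'uv',(R@s['eef_pos'][:2]).round(1),'z',s['eef_pos'][2].round(1))
hsv=cv2.cvtColor(p,cv2.COLOR_RGB2HSV);m=np.zeros(d.shape,np.uint8)
m[170:270,115:345]=cv2.inRange(hsv,(4,110,60),(30,255,255))[170:270,115:345]
W=cloud(P,d)
for c in blobs(cv2.morphologyEx(m,cv2.MORPH_CLOSE,np.ones((3,3))),60):
    k=np.zeros(d.shape,np.uint8);cv2.drawContours(k,[c],-1,1,-1)
    q=W[(k>0)&(m>0)];q=q[(q[:,2]>60)&(q[:,2]<110)]
    if len(q)<40: continue
    uv=q[:,:2]@R.T; a=np.c_[uv,np.ones(len(q))];co=np.linalg.lstsq(a,q[:,2],rcond=None)[0]
    print('tart uv mid',((uv.min(0)+uv.max(0))/2).round(1),'ext',np.ptp(uv,0).round(),'z',np.median(q[:,2]).round(1),'slope u,v',co[:2].round(3))
E
python3 sc.py pics/a2.png
```

```text
t 5.6833 uv [512.3  58.4] z 99.3
tart uv mid [ 459.7 -120.8] ext [82. 71.] z 100.5 slope u,v [0.038 0.004]
tart uv mid [466.5 -35.8] ext [80. 65.] z 100.3 slope u,v [0.011 0.015]
tart uv mid [542.5  57.1] ext [72. 59.] z 100.2 slope u,v [0.008 0.01 ]
```

View pics/a2.png

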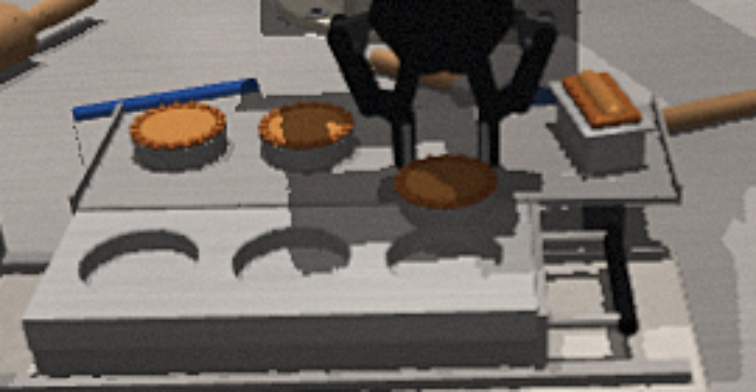

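{"name": "drive_tool", "arguments": {
  "deltas": [
    [-0.7,0,0,0],
    [-0.8,0,0,0],
    [-0.8,0,0,0],
    [-0.7,0,0,0],
    [-0.7,0,0.1,0],
    [-0.6,0,0,0],
    [-0.5,0,0,0],
    [-0.3,0,0,0],
    [-0.2,0,0,0],
    [0,0,0,0]
  ]
}}

```text
clock: 6.52
eef_pos: [566.9, 18.4, 98.2]
tcp_rot: [3.142, 0.0, 3.071]
contact_force: [-0.2, -0.6, -0.1]
opening: 0.451
```

```bash
python3 sc.py pics/a3.png
```

```text
t 6.5667 uv [563.8  58.4] z 98.2
tart uv mid [ 460.1 -120.7] ext [83. 71.] z 100.4 slope u,v [0.036 0.004]
tart uv mid [465.1 -39.7] ext [82. 61.] z 100.4 slope u,v [0.018 0.015]
tart uv mid [580.8  56.6] ext [96. 62.] z 94.9 slope u,v [-0.416  0.045]
```

View pics/a3.png

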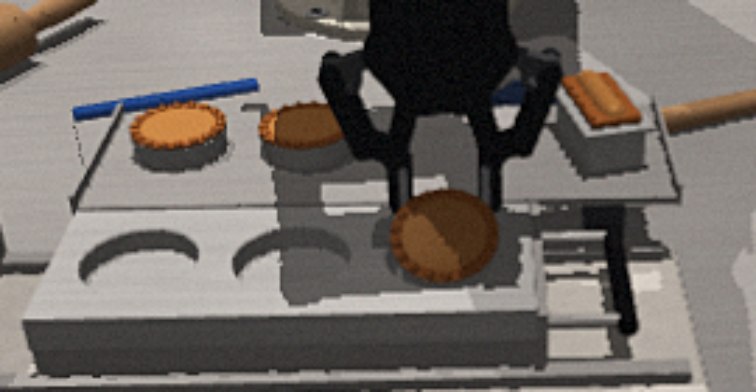

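The tartlet at (445,235) in the crop is tilted into the nest, still hanging on the near rim. I'll nudge it on.

{"name": "drive_tool", "arguments": {
  "deltas": [
    [-0.3,0,0,0],
    [-0.2,0,0,0],
    [-0.2,0,0,0],
    [0,0,0,0]
  ]
}}

```text
clock: 6.9
eef_pos: [573.6, 17.9, 98.3]
tcp_rot: [-3.142, -0.0, 3.071]
contact_force: [-0.2, -0.5, -0.1]
opening: 0.451
```

```bash
python3 sc.py | tail -1
```

```text
tart uv mid [599.4  56.6] ext [71. 61.] z 94.8 slope u,v [-0.419  0.043]
```

{"name": "drive_tool", "arguments": {
  "deltas": [
    [0.4,0,0,0],
    [0.6,0,0,0],
    [1.0,0,0,0],
    [1.0,0,0,0],
    [0,0,0,0]
  ]
}}

```text
clock: 7.37
eef_pos: [540.7, 20.2, 98.0]
tcp_rot: [-3.141, -0.003, 3.071]
contact_force: [-0.4, -0.2, 0.1]
opening: 0.449
```

```bash
python3 sc.py pics/a4.png| tail -1
```

```text
tart uv mid [595.6  57.8] ext [68. 59.] z 86.3 slope u,v [0.008 0.003]
```

View pics/a4.png

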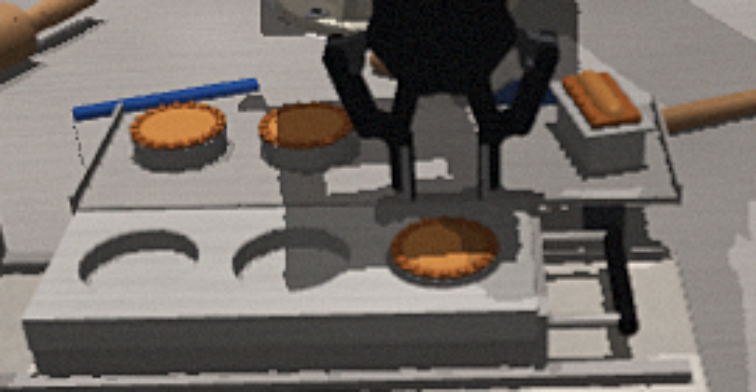

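Tartlet A dropped flat at (445,248) in the crop, once the fingers backed off. I'll do the same for tartlet B.

{"name": "drive_tool", "arguments": {
  "deltas": [
    [0.5,0,-2.5,0],
    [2.1,-1.0,-2.5,0],
    [2.4,-1.8,0,0],
    [2.4,-1.8,0,0],
    [2.4,-1.8,0,0],
    [2.2,-1.6,0,0],
    [1.3,-0.9,0,0],
    [0,0,1.7,0],
    [0,0,1.7,0],
    [0,0,1.0,0],
    [0,0,0.6,0],
    [0,0,0,0]
  ]
}}

```text
clock: 8.42
eef_pos: [404.6, -59.2, 97.5]
tcp_rot: [3.141, -0.001, 3.071]
contact_force: [0.3, 0.2, 0.1]
opening: 0.449
```

```bash
python3 sc.py
```

```text
t 8.4667 uv [408.  -30.5] z 98.1
tart uv mid [ 458.8 -121.2] ext [82. 71.] z 100.4 slope u,v [0.039 0.005]
tart uv mid [464.4 -37.1] ext [80. 66.] z 100.4 slope u,v [0.025 0.024]
tart uv mid [595.3  56.8] ext [67. 61.] z 86.3 slope u,v [0.004 0.008]
```

{"name": "drive_tool", "arguments": {
  "deltas": [
    [-1.0,0,0.1,0],
    [-1.0,0,0,0],
    [-0.7,0,0,0],
    [-0.7,0,0,0],
    [-0.8,0,0,0],
    [-1.0,0.1,0,0],
    [-1.2,0.1,0,0],
    [-1.2,0.1,0,0],
    [-1.0,0,0,0],
    [-0.8,0,0,0],
    [-0.8,0,0,0],
    [-0.7,0,0,0]
  ]
}}

```text
clock: 9.47
eef_pos: [514.4, -64.1, 97.2]
tcp_rot: [3.142, -0.0, 3.071]
contact_force: [-1.7, 0.2, 1.5]
opening: 0.451
```

```bash
python3 sc.py
```

```text
t 9.5167 uv [519.1 -27.7] z 97.4
tart uv mid [ 460.1 -120.8] ext [82. 70.] z 100.5 slope u,v [0.013 0.016]
tart uv mid [554.4 -28.1] ext [57. 60.] z 100.3 slope u,v [-0.003  0.001]
tart uv mid [596.8  56.8] ext [66. 61.] z 86.3 slope u,v [0.005 0.006]
```

{"name": "drive_tool", "arguments": {
  "deltas": [
    [-0.8,0,0,0],
    [-0.8,0,0,0],
    [-0.7,0,0,0],
    [-0.6,0,0,0],
    [-0.6,0,0,0],
    [-0.5,0,0,0],
    [-0.4,0,0,0],
    [-0.3,0,0,0],
    [-0.2,0,0,0],
    [0,0,0,0]
  ]
}}

```text
clock: 10.35
eef_pos: [562.8, -67.5, 97.2]
tcp_rot: [-3.142, 0.0, 3.071]
contact_force: [-0.9, 0.3, -0.9]
opening: 0.451
```

```bash
python3 sc.py
```

```text
t 10.4 uv [565.9 -27.6] z 97.2
tart uv mid [ 461.5 -130.5] ext [80. 51.] z 100.5 slope u,v [0.009 0.038]
tart uv mid [580.8 -31.4] ext [102.  66.] z 95.3 slope u,v [-0.439  0.041]
tart uv mid [596.1  57.5] ext [68. 60.] z 86.2 slope u,v [0.009 0.006]
```

Same state as A had; a little further, then back off.

{"name": "drive_tool", "arguments": {
  "deltas": [
    [-0.3,0,0,0],
    [-0.2,0,0,0],
    [0,0,0,0],
    [0.4,0,0,0],
    [0.6,0,0,0],
    [1.0,0,0,0],
    [1.0,0,0,0],
    [0,0,0,0]
  ]
}}

```text
clock: 11.07
eef_pos: [534.7, -65.5, 97.0]
tcp_rot: [3.141, -0.002, 3.071]
contact_force: [0.2, 0.1, -1.0]
opening: 0.451
```

```bash
python3 sc.py
```

```text
t 11.1167 uv [539.4 -27.6] z 97.3
tart uv mid [ 460.8 -125.2] ext [80. 62.] z 100.6 slope u,v [0.013 0.019]
tart uv mid [596.3 -28.3] ext [66. 60.] z 86.2 slope u,v [0.002 0.005]
tart uv mid [594.8  56.8] ext [68. 61.] z 86.2 slope u,v [0.006 0.006]
```

{"name": "drive_tool", "arguments": {
  "deltas": [
    [0.5,0,-2.5,0],
    [2.1,-1.0,-2.5,0],
    [2.4,-1.7,0,0],
    [2.4,-1.7,0,0],
    [2.4,-1.7,0,0],
    [2.2,-1.6,0,0],
    [1.5,-0.9,0,0],
    [0,0,1.7,0],
    [0,0,1.7,0],
    [0,0,1.0,0],
    [0,0,0.6,0],
    [0,0,0,0]
  ]
}}

```text
clock: 12.12
eef_pos: [396.5, -141.8, 96.5]
tcp_rot: [3.141, -0.001, 3.071]
contact_force: [-0.7, 1.3, -0.9]
opening: 0.45
```

```bash
python3 sc.py
```

```text
t 12.1667 uv [ 405.9 -113.6] z 97.1
tart uv mid [ 462.  -121.5] ext [78. 69.] z 100.5 slope u,v [0.031 0.041]
tart uv mid [594.3 -27.8] ext [71. 60.] z 86.2 slope u,v [0.004 0.006]
tart uv mid [596.6  56.8] ext [67. 61.] z 86.2 slope u,v [0.006 0.005]
```

{"name": "drive_tool", "arguments": {
  "deltas": [
    [-1.0,0,0,0],
    [-1.0,0,0,0],
    [-0.7,0,0,0],
    [-0.7,0,0,0],
    [-0.8,0,0,0],
    [-1.0,0,0,0],
    [-1.2,0,0,0],
    [-1.2,0,0,0],
    [-1.0,0,0,0],
    [-0.8,0,0,0],
    [-0.8,0,0,0],
    [-0.8,0,0,0]
  ]
}}

```text
clock: 13.17
eef_pos: [507.1, -149.7, 97.2]
tcp_rot: [3.142, -0.001, 3.071]
contact_force: [-1.9, -0.6, 1.1]
opening: 0.45
```

```bash
python3 sc.py
```

```text
t 13.2167 uv [ 518.2 -113.7] z 97.4
tart uv mid [ 548.5 -119.8] ext [66. 70.] z 100.4 slope u,v [0.007 0.014]
tart uv mid [594.6 -28. ] ext [70. 60.] z 86.2 slope u,v [0.002 0.002]
tart uv mid [595.1  56.8] ext [67. 61.] z 86.2 slope u,v [0.008 0.003]
```

{"name": "drive_tool", "arguments": {
  "deltas": [
    [-0.8,0,0,0],
    [-0.8,0,0,0],
    [-0.7,0,0,0],
    [-0.6,0,0,0],
    [-0.6,0,0,0],
    [-0.5,0,0,0],
    [-0.4,0,0,0],
    [-0.4,0,0,0],
    [-0.4,0,0,0],
    [-0.2,0,0,0],
    [0,0,0,0]
  ]
}}

```text
clock: 14.13
eef_pos: [560.7, -153.6, 97.2]
tcp_rot: [-3.142, -0.0, 3.071]
contact_force: [-0.2, 0.5, -1.0]
opening: 0.452
```

```bash
python3 sc.py
```

```text
t 14.1833 uv [ 569.9 -113.6] z 97.2
tart uv mid [ 602.3 -119.5] ext [64. 70.] z 95.7 slope u,v [-0.48   0.027]
tart uv mid [594.1 -29. ] ext [70. 63.] z 86.2 slope u,v [0.007 0.006]
tart uv mid [595.2  56.9] ext [68. 61.] z 86.2 slope u,v [0.008 0.002]
```

{"name": "drive_tool", "arguments": {
  "deltas": [
    [0.4,0,0,0],
    [0.6,0,0,0],
    [1.0,0,0,0],
    [1.0,0,0,0],
    [0.5,0,-2.0,0],
    [0,0,-3,0],
    [0,0,-3,0],
    [0,0,0,0]
  ]
}}

```text
clock: 14.85
eef_pos: [527.2, -151.9, 182.5]
tcp_rot: [-3.14, 0.007, 3.071]
contact_force: [1.5, -0.4, 0.7]
opening: 0.453
```

```bash
python3 sc.py
```

```text
t 14.9 uv [ 535.8 -114.1] z 180.3
tart uv mid [ 593.6 -114.7] ext [70. 60.] z 86.5 slope u,v [ 0.02  -0.012]
tart uv mid [594.2 -27.8] ext [70. 60.] z 86.3 slope u,v [0.005 0.004]
tart uv mid [594.7  56.8] ext [68. 61.] z 86.2 slope u,v [0.008 0.004]
```

{"name": "drive_tool", "arguments": {
  "deltas": [
    [-0.6,3.2,0,0],
    [-0.6,3.2,0,0],
    [-0.6,3.2,0,0],
    [-0.6,3.2,0,0],
    [-0.6,3.2,0,0],
    [-0.6,3.2,0,0],
    [-0.7,3.2,0,0],
    [-0.7,3.2,0,0],
    [-0.7,3.2,0,0],
    [-0.6,3.1,0,0],
    [0,0,0,0],
    [0,0,0,0]
  ],
  "jaw": 1
}}

```text
clock: 15.9
eef_pos: [609.9, 163.7, 175.9]
tcp_rot: [-3.141, -0.002, 3.073]
contact_force: [-0.1, 0.1, -0.1]
opening: 0.002
```

```bash
python3 sc.py
```

```text
t 15.95 uv [596.7 205.2] z 176.0
tart uv mid [ 597.6 -114.7] ext [64. 59.] z 86.5 slope u,v [ 0.021 -0.01 ]
tart uv mid [593.2 -27.9] ext [72. 60.] z 86.2 slope u,v [0.008 0.   ]
tart uv mid [595.   56.8] ext [69. 61.] z 86.2 slope u,v [0.006 0.007]
```

```bash
python3 - <<'E'
from rig import r,cams
from h import *
P=cams.camera_params('top');p,d=cams.grab_frame('top');W=cloud(P,d)
cv2.imwrite('pics/t5.png',cv2.resize(p[120:290,220:470,::-1],None,fx=3,fy=3))
R=np.array([[.9975,-.0706],[.0706,.9975]])
for a,s in tarts(P,p,86,(140,215,225,480)): print((R@a).round(1),s)
E
```

```text
[598.7  57.8] [59.6 60.5]
[598.6 -27.8] [59.7 60.9]
[ 598.  -113.9] [59.4 61.3]
```

View pics/t5.png

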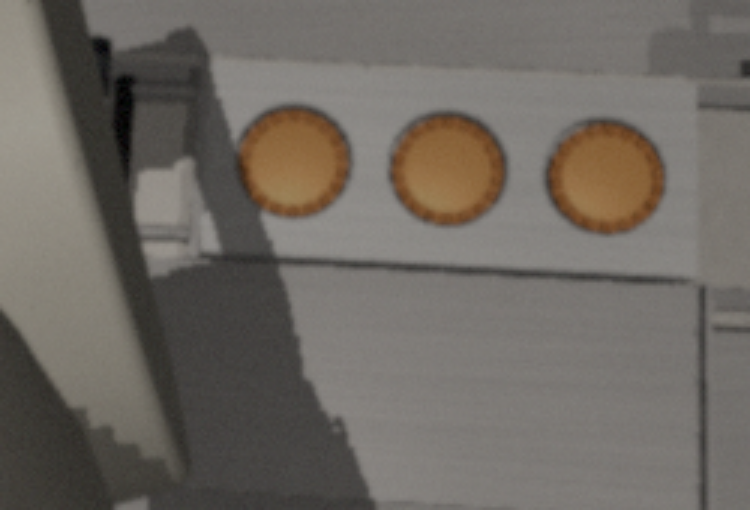

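All three tartlets are seated and centred, at (295,160), (447,168) and (605,176) in the crop. Now I'll go down behind the handle and push the drawer.

{"name": "drive_tool", "arguments": {
  "deltas": [
    [0,0,2.5,0],
    [0,0,2.5,0],
    [0,0,2.5,0],
    [0,0,2.0,0],
    [0,0,1.0,0],
    [0,0,0.4,0],
    [0,-1.0,0,0],
    [0,-0.8,0,0],
    [0,-0.5,0,0],
    [0,-0.5,0,0],
    [0,-0.5,0,0],
    [0,-0.5,0,0]
  ]
}}

```text
clock: 17.0
eef_pos: [609.0, 124.8, 69.4]
tcp_rot: [3.14, 0.002, 3.07]
contact_force: [-0.0, 4.0, 3.8]
opening: 0.0
```

{"name": "drive_tool", "arguments": {
  "deltas": [
    [0,-0.8,0,0],
    [0,-1.0,0,0],
    [0,-1.2,0,0],
    [0,-1.2,0,0],
    [0,-1.2,0,0],
    [0,-1.2,0,0],
    [0,-1.2,0,0],
    [0,-1.2,0,0],
    [0,-1.2,0,0],
    [0,-1.0,0,0],
    [0,-0.8,0,0],
    [0,-0.5,0,0]
  ]
}}

```text
clock: 18.0
eef_pos: [599.9, -0.7, 68.8]
tcp_rot: [3.141, 0.001, 3.07]
contact_force: [1.2, 4.4, 5.4]
opening: -0.001
```

```bash
python3 sc.py pics/d1.png
```

```text
t 18.05 uv [598.2  41. ] z 68.6
tart uv mid [ 596.2 -146.4] ext [54. 28.] z 86.6 slope u,v [ 0.034 -0.015]
tart uv mid [597.8 -77.2] ext [61. 60.] z 86.2 slope u,v [0.001 0.003]
```

View pics/d1.png

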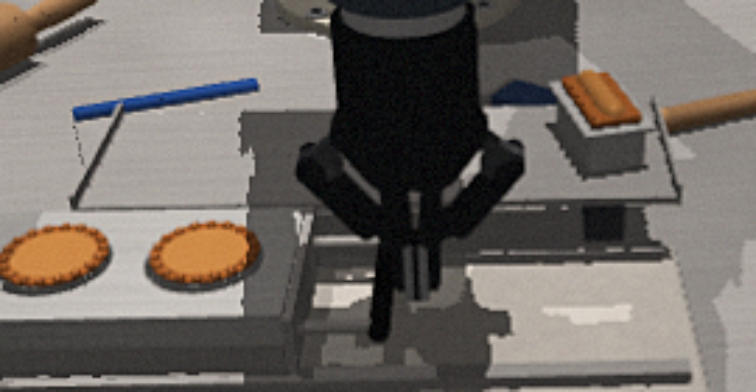

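The drawer is sliding with the tartlets seated, at (55,255) and (205,250) in the crop, and the fingers sit against the handle at (380,330). I'll carry on.

{"name": "drive_tool", "arguments": {
  "deltas": [
    [0,-0.8,0,0],
    [0,-1.1,0,0],
    [0,-1.2,0,0],
    [0,-1.2,0,0],
    [0,-1.2,0,0],
    [0,-1.2,0,0],
    [0,-1.2,0,0],
    [0,-1.2,0,0],
    [0,-1.2,0,0],
    [0,-1.2,0,0],
    [0,-1.2,0,0],
    [0,-1.0,0,0]
  ]
}}

```text
clock: 19.05
eef_pos: [589.6, -136.9, 68.3]
tcp_rot: [3.141, -0.0, 3.071]
contact_force: [1.9, 4.6, 4.1]
opening: -0.0
```

{"name": "drive_tool", "arguments": {
  "deltas": [
    [0,-0.8,0,0],
    [0,-0.7,0,0],
    [0,-0.6,0,0],
    [0,-0.5,0,0],
    [0,-0.4,0,0],
    [0,0,0,0]
  ]
}}

```text
clock: 19.55
eef_pos: [587.3, -167.4, 68.1]
tcp_rot: [-3.141, -0.0, 3.071]
contact_force: [0.7, -0.1, 0.2]
opening: -0.002
```

```bash
python3 sc.py | head -1
```

```text
t 19.6 uv [ 597.4 -125.2] z 67.9
```

{"name": "drive_tool", "arguments": {
  "deltas": [
    [0,-0.4,0,0],
    [0,-0.4,0,0],
    [0,-0.3,0,0]
  ]
}}

```text
clock: 19.85
eef_pos: [586.3, -177.4, 67.9]
tcp_rot: [3.141, -0.001, 3.071]
contact_force: [-1.1, 4.7, -0.4]
opening: 0.0
```

{"name": "drive_tool", "arguments": {
  "deltas": [
    [0,-0.3,0,0],
    [0,-0.2,0,0]
  ]
}}

```text
clock: 20.02
eef_pos: [586.0, -181.0, 67.9]
tcp_rot: [3.139, -0.001, 3.069]
contact_force: [3.3, 22.9, 3.5]
opening: 0.0
```

{"name": "drive_tool", "arguments": {
  "deltas": [
    [0,-0.2,0,0],
    [0,-0.2,0,0]
  ]
}}

```text
clock: 20.18
eef_pos: [585.9, -181.7, 68.0]
tcp_rot: [3.134, -0.002, 3.068]
contact_force: [4.9, 41.3, 6.8]
opening: -0.0
```

Firm against the stop. I'll back off and check.

{"name": "drive_tool", "arguments": {
  "deltas": [
    [0,0.4,0,0],
    [0,1.0,0,0],
    [0,2.0,0,0],
    [0,3.0,0,0],
    [0,2.0,-2.5,0],
    [0,2,-3.5,0],
    [0,3,-3.5,0],
    [0,3,-3,0],
    [0,3,0,0],
    [0,0,0,0]
  ]
}}

```text
clock: 21.02
eef_pos: [601.5, 7.4, 192.0]
tcp_rot: [3.141, 0.005, 3.073]
contact_force: [0.1, -0.0, -0.6]
opening: -0.001
```

```bash
python3 - <<'E'
from rig import r,cams
from h import *
R=np.array([[.9975,-.0706],[.0706,.9975]])
for n in ('top','scene'):
    P=cams.camera_params(n);p,d=cams.grab_frame(n);cv2.imwrite(f'pics/f_{n}.png',p[:,:,::-1])
    W=cloud(P,d);uv=W[...,:2]@R.T;Z=W[...,2]
    k=(p.max(2)<60)&(Z>58)&(Z<74)&(abs(uv[...,0]-600)<50)&(uv[...,1]<-120)&(uv[...,1]>-200)
    print(n,'handle v',k.sum(),np.percentile(uv[k][:,1],[5,50,95]) if k.any() else '')
    print('loaf',[np.median(W[(Z>112)&(Z<128)&(abs(uv[...,0]-478)<50)&(abs(uv[...,1]-159)<35)],0).round()])
E
python3 sc.py
```

```text
top handle v 0 
loaf [array([nan, nan, nan])]
scene handle v 342 [-188.89854208 -155.91393504 -152.11713182]
loaf [array([495., 121., 118.])]
t 21.1667 uv [597.6  45.6] z 189.0
  return _methods._mean(a, axis=axis, dtype=dtype,
  ret = um.true_divide(
```

View pics/f_scene.png

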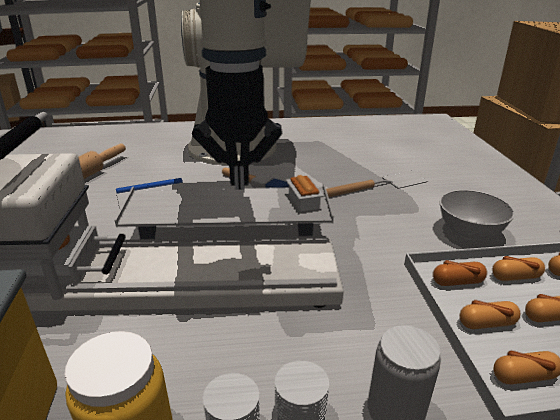

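The drawer is home, with the handle at (115,253) just outside the head. The loaf still stands at (305,190), and the arm is clear, so I'm handing in.

```bash
python3 -c "
from rig import job
print(job.sign_off())"
```

```text
the job is handed in; nothing more can be done
None
```

I slid the three tartlets into their nests with the fingers half open, then pushed the drawer home and handed the job in at about 21 s; the hand-in gives no verdict. To line the nests up, I first pushed the drawer in about 37 mm.

- **Tartlets:** Before the main push, all three were about 14 mm below their height on the ledge and centred within about 2 mm. They were flat within about 1.5°. Each one hung tilted (23–26°) while the fingers pressed on it and dropped flat once they backed off.
- **Drawer:** I pushed it until it met the stop, where the force reached 41 N, along the push direction. The handle moved about 354 mm from its starting place, which was already slightly pushed in. After backing off, the handle stood just outside the head.
- **Loaf tin:** The robot never touched it, and it looks unmoved in the last picture. My two position readings differ by about 10 mm along x. They came from different cameras, each seeing different parts of the loaf, so they are no precise check.
- **Not checked:** The tartlets are hidden under the head at the end, so I could not confirm they stayed seated over the last stretch. They still looked seated partway through the push. The top camera could not see the handle or the loaf at the end.

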